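Unclip the battery cover of the blue shutter timer

ROBOT

A 6-joint arm with a two-finger parallel gripper is mounted at the origin on the work surface. World frame = base frame: x ahead of the robot, y to its left, z up, the work surface at z = 0. Lengths are in m, angles in rad, forces in N, time in s.
With the tool pointing down it reaches from about 0.275 to 0.825 m from the base axis. Payload 5.2 kg.
Tool frame: the origin (TCP) lies at the centre of the arm's flange, where the gripper is bolted on; the fingertips stand 186 mm ahead of it and the grasp point (between the pads) lies 167 mm ahead of it; z points along the fingers, y is the line along which they close (so a half turn about z gives the same grasp; the last joint's range is limited). The gripper opens to 93 mm and grips with 3 to 60 N. Pads are 15 mm wide; open, the fingers measure 128 mm over their backs; the gripper's body (75 mm by 188 mm) begins 65 mm behind the grasp point.
Start: joints at [0.912, 0.259, 1.535, -0, 1.348, -0.203], TCP at [0.242, 0.494, 0.405] pointing down, gripper open.
Joint ranges: [-3.14, 3.14], [-0.91, 2.08], [0.19, 2.58], [-1.22, 4.36], [0.22, 2.71], [-3.12, 3.12]. Speed limits (rad/s): [2.57, 2.57, 3.14, 3.14, 3.14, 3.14].

INTERFACE

Orientations are given as a 3x3 rotation matrix whose columns are the frame's x, y, z axes.
In Python, from workcell import monitor, viewer, r gives the robot as it stands. The module is installed in compiled form; this text tells all that it offers.
- The arm moves only by the shell command python3 -m creep 'ROWS' [FORCE]. ROWS is JSON, a list of rows, each a list of 7 numbers: the closure, from 0 (fully open) to 1 (shut), then the shift along the tool's x, y, z in cm, then the turn, a rotation vector about the tool's x, y, z in degrees. In form: [[fingers, tx, ty, tz, ax, ay, az], ...]. A call has 1 to 12 rows; each row is the pose to reach, as a shift and turn from the pose commanded when the call began, along the tool's axes at that moment; what a row does not reach only later rows make up. A row lasts 1/12 s, in which the tool goes at most 41.7 mm and 7.16 degrees, less where a joint would pass 70% of its speed; a pose out of reach is approached as far as the arm can. A call with a gripper value outside its range is refused whole. The fingers move at their own pace and stop on an object; FORCE is the grip in N (left out, the last holds). Time passes only in rows, so rows that repeat a pose let the fingers close. It gives the time, the measured TCP pose, the force, the opening and the grip force at its end, in the units of the state.
- monitor.get_obs(): the state, without advancing time (a new reading comes with each control period).
- viewer.read_camera(name): name is "side" or "top" or "wrist"; returns the picture (400x640x3 uint8, blue, green, red); there is no depth.
- viewer.camera_params(name): a dict with "fx", "fy", "cx", "cy" (pixels), "position" and "orientation" of the camera in the world; the wrist camera has in their place "T_tool_cam" (4x4, takes a point from camera to tool coordinates, whose origin is the TCP and whose axes are the flange's). Camera axes: x right, y down, z forward; pixel columns grow to the right and rows downward; lengths in m; the calibration is good to about 2 mm. A picture is of the moment at which its call begins: read the wrist's pose just before it. camera_params takes no time and is no camera call.
- r.hand_in(): hands the job in; it is judged then, once.
The state is a dict: "clock": time; "joints": joint angles; "dq": joint speeds; "joint_efforts": joint torques, N m; "position": TCP position; "ee_rot": TCP orientation; "contact_force": force on the tool from outside, world axes, zero at the start; "moment": the same for the moment, N m; "width": opening from 0.0 (shut) to 1.0 (fully open); "finger_force": force on a finger pad.
Only numpy, scipy, OpenCV 4.12 (cv2) and the standard library are available. Lean on these libraries where they do the work, as an engineer would, in place of code of your own. Each camera call takes 0.05 s, during which the arm holds its last target. There are 200 camera calls.

TASK

The batteries of the blue shutter timer on the optical table are due for a change. Squeeze the two orange snap tabs of its dark battery cover towards each other, lift the cover off, and set it down flat, tabs up, inside the green parts tray without dropping it; then let go. Leave the blue timer standing where it is, and leave the white timer alone.

Things in the scene. Friction and masses are not known exactly. Their poses are not given: they have to be found in the camera images.
- cover_grip (a point): Blue timer's battery cover: dark plate 80 (x) x 60 (y) x 10 mm, ~85 g, with two upright orange tabs (28 mm wide in x, tops 46 mm above its underside) facing along y, outer faces 58 mm apart. Squeezed along y each gives 8 mm to a stop (7 N; stops 42 mm apart, then 20-60 N holds it); 6 mm unhooks. Point: midway between tabs, 36 mm above underside, 10 mm below tab tops; z up.
- timer: Blue shutter timer, a loose box 130 (x) x 120 (y) x 60 mm high, 1.6 kg, white front panel on +x. Origin: centre of underside, z up. The cover sits in its top, centred, axes parallel, its tabs standing 34 mm above the box's top and hooked under two lips; the cover's point is then 84 mm above the table. Raised 20 mm, the cover is clear of the box.
- tray_in (a point): Green open parts tray fixed to the table, outside 180 (x) x 160 (y) x 18 mm high, walls and floor 4 mm thick. Point: centre of its inner floor, 4 mm above the table, z up. With the cover resting in the tray, the cover's point is 36 mm above the floor of the tray.
- white_timer: Bystander, to be left alone: a shutter timer of the same shape and size with a white housing and its own dark cover with orange tabs, loose, 1.7 kg. Origin: centre of its underside, z up. Beyond the work, at the far side of the table, also stand a 130 mm high mirror on a post and a flat black round lens case.
Things that resemble listed ones, but are neither listed nor needed, are in the scene too. What is shaped like the part that bears cover_grip but red or yellow is not meant.

How it is judged:
By the outcome, as a careful person would: the job done as asked, in the order asked, and still so for the second after the job is handed in, with the robot touching nothing.
It also fails if it takes over 40 s, if anything falls off the work surface, if the arm or the gripper's body presses on something with over 40 N, if the wrist force passes 120 N, or if a joint passes its speed limit or range.

## Working session

There is one attempt and no reset: what is moved stays moved. The work goes in short steps, Python scripts to look and compute and a shell command to move; the robot and the scene stay as the last step left them, time stands still between calls to the robot, and variables do not carry over. Pictures are saved under pics/ and viewed, at most 10 in all, crops included, and the job is handed in when it is done.

```bash
mkdir -p pics
python3 - <<'E'
from workcell import monitor, viewer, r
import cv2, numpy as np
o=monitor.get_obs(); print({k:np.round(v,3).tolist() for k,v in o.items()})
for n in("top","side"):
    cv2.imwrite(f"pics/{n}0.png",viewer.read_camera(n))
for n in("top","side","wrist"):
    print(n,viewer.camera_params(n))
E
```

```text
{'clock': 0.0, 'joints': [0.912, 0.259, 1.536, 0.0, 1.348, -0.203], 'dq': [-0.0, 0.001, -0.001, -0.001, -0.002, 0.003], 'joint_efforts': [0.001, -43.731, -28.401, 0.072, 0.041, -0.0], 'position': [0.242, 0.494, 0.404], 'ee_rot': [[-0.898, 0.44, -0.001], [0.44, 0.898, -0.001], [0.0, -0.002, -1.0]], 'contact_force': [-0.621, -1.238, -0.451], 'moment': [0.026, -0.052, 0.04], 'finger_force': 0.0, 'width': 1.001}
top {'fx': 408.41138988067615, 'fy': 408.41138988067615, 'cx': 317.964243596628, 'cy': 206.19549430725542, 'position': array([ 0.27075474, -0.06797295,  1.14373158]), 'orientation': array([[-0.01883789, -0.98094983,  0.19334572],
       [-0.99979209,  0.01697212, -0.01130188],
       [ 0.00780509, -0.19351843, -0.98106559]])}
side {'fx': 503.6487589658181, 'fy': 503.6487589658181, 'cx': 322.0879445541516, 'cy': 194.02119987210284, 'position': array([ 0.07823933, -0.81909567,  1.13575027]), 'orientation': array([[ 0.87474781, -0.38494467,  0.29433632],
       [-0.48431092, -0.67432732,  0.55742766],
       [-0.01609978, -0.63015892, -0.77629926]])}
wrist {'fx': 292.2681102014135, 'fy': 292.2681102014135, 'cx': 322.34257468487317, 'cy': 198.60122111773845, 'T_tool_cam': array([[ 1.97838814e-04, -9.64409387e-01, -2.64413492e-01,
         7.30441120e-02],
       [ 9.99999962e-01,  1.40404069e-04,  2.36114291e-04,
        -1.49593192e-04],
       [-1.90586109e-04, -2.64413529e-01,  9.64409378e-01,
         1.96978046e-02],
       [ 0.00000000e+00,  0.00000000e+00,  0.00000000e+00,
         1.00000000e+00]])}
```

View pics/top0.png

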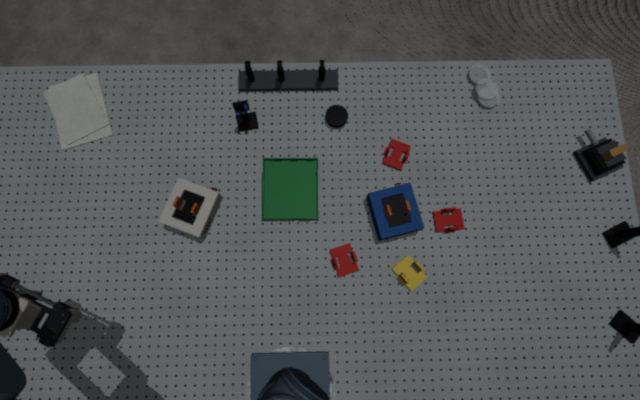

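View pics/side0.png

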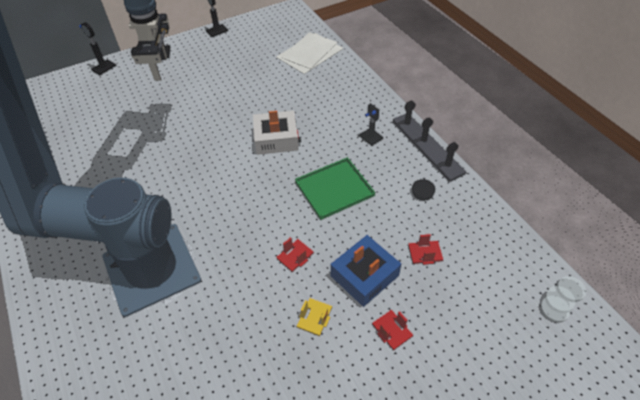

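Top view: the blue timer is at (396,211) with a dark cover and orange tabs. The white timer is at (190,208), and there are loose red covers at (397,154), (448,220) and (344,260) and a yellow one at (409,273). The green tray is at (290,189). Only the dark cover in the blue box fits the description; I'll confirm it with a crop and measure.

```bash
cat > h.py <<'E'
from workcell import monitor, viewer, r
import cv2, numpy as np
def cam(n,o=None):
    p=viewer.camera_params(n); K=(p["fx"],p["fy"],p["cx"],p["cy"])
    if n=="wrist":
        T=np.array(p["T_tool_cam"]); R=np.array(o["ee_rot"]); return K,R@T[:3,:3],R@T[:3,3]+np.array(o["position"])
    return K,np.array(p["orientation"]),np.array(p["position"])
def plane(uv,z,c):
    (fx,fy,cx,cy),R,t=c; uv=np.atleast_2d(uv).astype(float)
    d=np.c_[(uv[:,0]-cx)/fx,(uv[:,1]-cy)/fy,np.ones(len(uv))]@R.T
    return t+d*((z-t[2])/d[:,2])[:,None]
def mask(im,lo,hi):
    return cv2.inRange(cv2.cvtColor(im,cv2.COLOR_BGR2HSV),lo,hi)
def blobs(m,amin):
    n,l,s,c=cv2.connectedComponentsWithStats(m)
    return sorted([(int(s[i,4]),c[i].round(1).tolist(),l==i) for i in range(1,n) if s[i,4]>=amin],key=lambda b:-b[0])
E
python3 - <<'E'
from h import *
im=cv2.imread("pics/top0.png"); c=cam("top")
for nm,lo,hi,z in(("blue",(100,120,40),(125,255,255),.06),("green",(50,100,40),(80,255,255),.018)):
    for a,ct,m in blobs(mask(im,lo,hi),300):
        h=cv2.convexHull(np.argwhere(m)[:,::-1].astype(np.int32))[:,0]
        P=plane(h,z,c)[:,:2]; print(nm,a,ct,cv2.minAreaRect((P*1000).astype(np.float32)))
for a,ct,m in blobs(mask(im,(5,150,80),(16,255,255)),8):
    print("or",a,ct,plane(ct,.085,c).round(3))
cr=[cv2.resize(x,(400,400),interpolation=cv2.INTER_CUBIC) for x in(im[170:250,355:435],cv2.imread("pics/side0.png")[220:310,320:410])]
cv2.imwrite("pics/crop.png",np.hstack(cr))
E
```

```text
blue 1414 [394.9, 211.5] ((468.7799377441406, -289.8480529785156), (130.62405395507812, 120.74503326416016), 13.493794441223145)
green 3412 [289.6, 188.9] ((546.4511108398438, -0.974945068359375), (156.6094970703125, 177.7425079345703), 88.99430847167969)
or 26 [388.8, 209.8] [[ 0.466 -0.267  0.085]]
or 24 [193.2, 207.8] [[0.481 0.248 0.085]]
or 16 [175.2, 201.0] [[0.5   0.297 0.085]]
or 16 [407.4, 204.9] [[ 0.479 -0.317  0.085]]
```

View pics/crop.png

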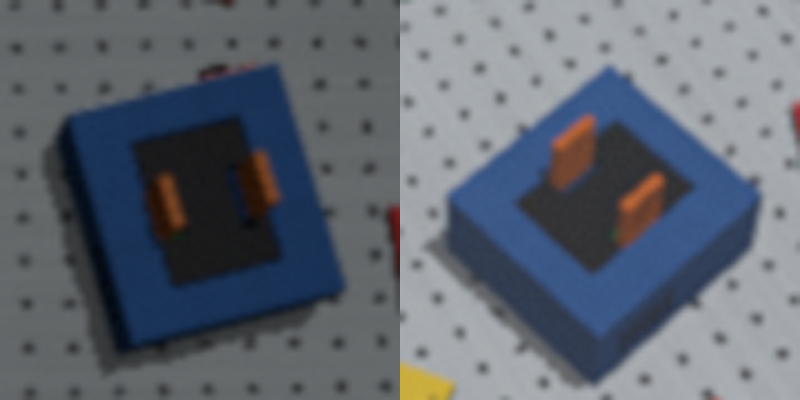

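The crop confirms it: dark plate in the blue housing, both orange tabs upright. Box top fits 131x121 mm (expected 130x120), centre (0.469,-0.290), yaw about 13.5°. The tray fits 178x157 mm, centre (0.546,-0.001). I'll move above the timer.

```bash
python3 -m creep '[[0,-55,-60,6,0,0,-40],[0,-55,-60,6,0,0,-40],[0,-55,-60,6,0,0,-40],[0,-55,-60,6,0,0,-40],[0,-55,-60,6,0,0,-40],[0,-55,-60,6,0,0,-40],[0,-55,-60,6,0,0,-40],[0,-55,-60,6,0,0,-40],[0,-55,-60,6,0,0,-40],[0,-55,-60,6,0,0,-40],[0,-55,-60,6,0,0,-40],[0,-55,-60,6,0,0,-40]]' 30
python3 - <<'E'
from h import *
o=monitor.get_obs(); p=o["position"];R=np.array(o["ee_rot"])
print(np.round(R,3),(R.T@(np.array([.469,-.290,.345])-p)*100).round(2))
E
```

```text
clock: 1.1
position: [0.3753, 0.0409, 0.3701]
ee_rot: [[-0.971, -0.24, 0.0], [-0.24, 0.971, 0.0], [-0.0, 0.0, -1.0]]
contact_force: [1.7, 0.5, -0.3]
width: 1.003
finger_force: 0.0
[[-0.971 -0.24   0.   ]
 [-0.24   0.971  0.   ]
 [-0.     0.    -1.   ]] [ -1.16 -34.37   2.51]
```

```bash
python3 -m creep '[[0,-1,-34,2.5,0,0,0],[0,-1,-34,2.5,0,0,0],[0,-1,-34,2.5,0,0,0],[0,-1,-34,2.5,0,0,0],[0,-1,-34,2.5,0,0,0],[0,-1,-34,2.5,0,0,0],[0,-1,-34,2.5,0,0,0],[0,-1,-34,2.5,0,0,0],[0,-1,-34,2.5,0,0,0],[0,-1,-34,2.5,0,0,0],[0,-1,-34,2.5,0,0,0]]'
python3 - <<'E'
from h import *
o=monitor.get_obs(); c=cam("wrist",o); im=viewer.read_camera("wrist"); cv2.imwrite("pics/w1.png",im)
print(o["position"])
for a,ct,m in blobs(mask(im,(100,120,40),(125,255,255)),1500):
    h=cv2.convexHull(np.argwhere(m)[:,::-1].astype(np.int32))[:,0]
    print("blue",a,ct,cv2.minAreaRect((plane(h,.06,c)[:,:2]*1000).astype(np.float32)))
for a,ct,m in blobs(mask(im,(4,130,60),(18,255,255)),40):
    h=np.argwhere(m)[:,::-1]; print("or",a,ct,h.min(0),h.max(0),plane(ct,.085,c).round(4))
E
```

```text
clock: 2.02
position: [0.4664, -0.2845, 0.3444]
ee_rot: [[-0.971, -0.239, -0.002], [-0.239, 0.971, 0.002], [0.001, 0.002, -1.0]]
contact_force: [-0.5, 0.5, -0.3]
width: 1.0
finger_force: 0.0
[ 0.46640747 -0.28446763  0.34441086]
blue 11746 [311.9, 194.3] ((470.90087890625, -293.16070556640625), (132.52728271484375, 120.40353393554688), 13.229608535766602)
or 501 [281.8, 207.3] [275 186] [288 230] [[ 0.4746 -0.3178  0.085 ]]
or 416 [340.7, 208.1] [336 187] [346 230] [[ 0.4633 -0.2685  0.085 ]]
or 224 [457.5, 104.7] [452  90] [463 120] [[ 0.3596 -0.2014  0.085 ]]
or 68 [239.1, 320.7] [233 314] [245 330] [[ 0.5958 -0.3344  0.085 ]]
or 45 [159.5, 106.4] [142 104] [176 109] [[ 0.4166 -0.4275  0.085 ]]
```

View pics/w1.png

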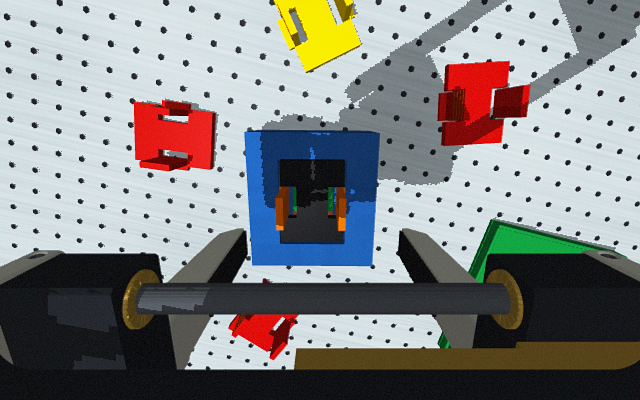

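Wrist view: the blue box is centred at (312,194), with tabs at (282,207) and (341,208). Their midpoint is (0.469,-0.293), 50.6 mm apart centre to centre, and it agrees with the box centre. I'll descend partway, then check.

```bash
python3 -m creep '[[0,-0.15,-0.9,1,0,0,0.5],[0,-0.15,-0.9,3,0,0,0.5],[0,-0.15,-0.9,5,0,0,0.5],[0,-0.15,-0.9,6,0,0,0.5],[0,-0.15,-0.9,6,0,0,0.5],[0,-0.15,-0.9,6,0,0,0.5]]' 30
python3 - <<'E'
from h import *
o=monitor.get_obs(); c=cam("wrist",o); im=viewer.read_camera("wrist")
for a,ct,m in blobs(mask(im,(4,130,60),(18,255,255)),300):
    h=np.argwhere(m)[:,::-1]; print("or",a,ct,h.min(0),h.max(0),plane(ct,.085,c).round(4))
R=np.array(o["ee_rot"]);print((R.T@(np.array([.470,-.2932,.251])-o["position"])*100).round(2))
E
```

```text
clock: 2.57
position: [0.4705, -0.2925, 0.285]
ee_rot: [[-0.973, -0.232, -0.001], [-0.232, 0.973, 0.001], [0.001, 0.001, -1.0]]
contact_force: [-0.6, -0.4, -0.2]
width: 0.999
finger_force: 0.0
or 837 [283.3, 230.1] [275 200] [292 260] [[ 0.4742 -0.318   0.085 ]]
or 830 [359.1, 230.2] [351 201] [368 261] [[ 0.4627 -0.2694  0.085 ]]
[ 0.06 -0.06  3.4 ]
```

```bash
python3 -m creep '[[0,0.1,-0.06,1,0,0,0],[0,0.1,-0.06,2.2,0,0,0],[0,0.1,-0.06,3,0,0,0],[0,0.1,-0.06,3.4,0,0,0],[0,0.1,-0.06,3.4,0,0,0],[0.3,0.1,-0.06,3.4,0,0,0],[0.4,0.1,-0.06,3.4,0,0,0],[1,0.1,-0.06,3.4,0,0,0],[1,0.1,-0.06,3.4,0,0,0],[1,0.1,-0.06,3.4,0,0,0],[1,0.1,-0.06,3.4,0,0,0],[1,0.1,-0.06,3.4,0,0,0]]' 40
```

```text
clock: 3.62
position: [0.4697, -0.2941, 0.2515]
ee_rot: [[-0.973, -0.232, 0.0], [-0.232, 0.973, -0.0], [-0.0, -0.0, -1.0]]
contact_force: [0.9, -0.3, 1.7]
width: 0.549
finger_force: 3.9
```

```bash
python3 -m creep '[[1,0,0,0,0,0,0],[1,0,0,0,0,0,0],[1,0,0,0,0,0,0],[1,0,0,0,0,0,0],[1,0,0,0,0,0,0],[1,0,0,0,0,0,0]]' 40
```

```text
clock: 4.12
position: [0.4696, -0.294, 0.2519]
ee_rot: [[-0.973, -0.232, 0.0], [-0.232, 0.973, -0.0], [-0.0, -0.0, -1.0]]
contact_force: [-0.5, 0.8, 6.7]
width: 0.431
finger_force: 40.0
```

```bash
python3 -m creep '[[1,0,0,-0.3,0,0,0],[1,0,0,-0.7,0,0,0],[1,0,0,-1.2,0,0,0],[1,0,0,-1.8,0,0,0],[1,0,0,-2.5,0,0,0],[1,0,0,-3.5,0,0,0],[1,0,0,-4.5,0,0,0],[1,0,0,-5.5,0,0,0],[1,0,0,-6,0,0,0],[1,0,0,-6,0,0,0]]'
python3 - <<'E'
from h import *
o=monitor.get_obs()
a=viewer.read_camera("wrist");b=viewer.read_camera("side")[190:310,290:450]
cv2.imwrite("pics/l1.png",np.hstack([cv2.resize(a,(400,250)),cv2.resize(b,(333,250))]))
R=np.array(o["ee_rot"]);print((R.T@(np.array([.546,-.001,.30])-o["position"])*100).round(2))
E
```

```text
clock: 4.95
position: [0.47, -0.2943, 0.3132]
ee_rot: [[-0.973, -0.232, 0.002], [-0.232, 0.973, -0.002], [-0.002, -0.003, -1.0]]
contact_force: [-0.1, -0.3, -1.1]
width: 0.431
finger_force: 40.0
[-14.18  26.78   1.27]
```

View pics/l1.png

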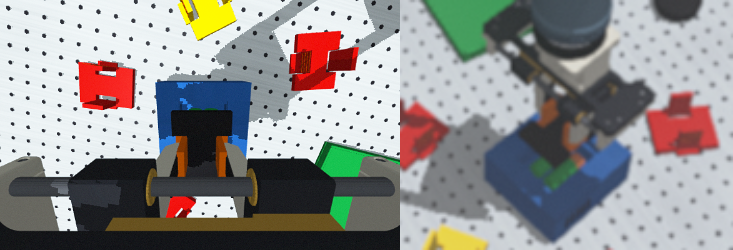

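The cover is held at (200,140) in the left half. On the right the blue box stays in place with its green battery bay open. I'll carry the cover to the tray.

```bash
python3 -m creep '[[1,-0.7,1.3,0,0,0,1],[1,-2.2,4.2,0,0,0,3],[1,-3.8,7.2,0,0,0,5],[1,-5.4,10.2,0,0,0,7],[1,-7,13.2,0,0,0,8],[1,-8.6,16.2,0,0,0,9],[1,-10.2,19.2,0,0,0,10],[1,-11.8,22.2,0,0,0,11],[1,-13.2,25,0,0,0,12],[1,-14,26.4,0,0,0,13],[1,-14.2,26.8,0,0,0,14],[1,-14.2,26.8,0,0,0,14]]'
python3 - <<'E'
from h import *
o=monitor.get_obs(); c=cam("wrist",o); im=viewer.read_camera("wrist"); cv2.imwrite("pics/w2.png",im)
R=np.array(o["ee_rot"]);print((R.T@(np.array([.546,-.001,.207])-o["position"])*100).round(2))
E
```

```text
clock: 6.05
position: [0.5456, 0.0013, 0.3104]
ee_rot: [[-1.0, 0.009, -0.001], [0.009, 1.0, 0.001], [0.001, 0.001, -1.0]]
contact_force: [0.0, -0.1, -0.9]
width: 0.424
finger_force: 40.0
[-0.06 -0.24 10.34]
```

View pics/w2.png

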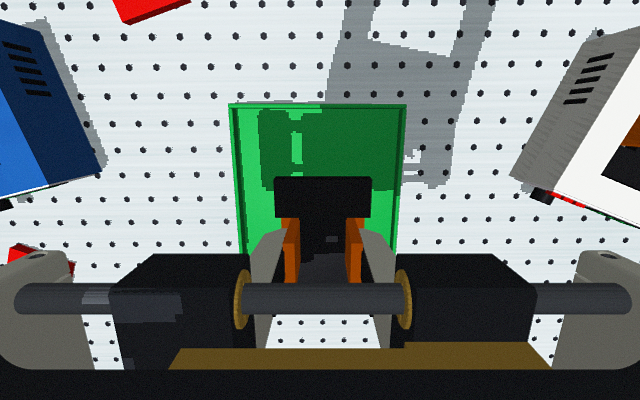

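Wrist view: the cover hangs level, its near edge at row 177 (I predicted 175 for level). It's centred over the tray, which spans (230–405, from row 104 down). Lowering.

```bash
python3 -m creep '[[1,0,-0.1,1,0,0,0],[1,0,-0.2,3,0,0,0],[1,0,-0.2,5,0,0,0],[1,0,-0.2,7,0,0,0],[1,0,-0.2,8.5,0,0,0],[1,0,-0.2,9.2,0,0,0],[1,0,-0.2,9.5,0,0,0],[1,0,-0.2,9.7,0,0,0],[1,0,-0.2,9.7,0,0,0],[1,0,-0.2,9.7,0,0,0]]'
```

```text
clock: 6.93
position: [0.5461, -0.0027, 0.215]
ee_rot: [[-1.0, 0.011, 0.001], [0.011, 1.0, -0.0], [-0.001, -0.0, -1.0]]
contact_force: [-0.5, -0.4, 0.0]
width: 0.427
finger_force: 40.0
```

```bash
python3 -m creep '[[1,0,0,0.1,0,0,0],[1,0,0,0.2,0,0,0],[1,0,0,0.3,0,0,0],[1,0,0,0.4,0,0,0],[1,0,0,0.5,0,0,0],[1,0,0,0.5,0,0,0],[1,0,0,0.5,0,0,0]]'
```

```text
clock: 7.52
position: [0.5457, -0.0024, 0.2092]
ee_rot: [[-1.0, 0.011, -0.0], [0.011, 1.0, 0.0], [0.0, 0.0, -1.0]]
contact_force: [0.7, -0.8, -1.1]
width: 0.43
finger_force: 40.0
```

```bash
python3 -m creep '[[1,0,0,0.05,0,0,0],[1,0,0,0.1,0,0,0],[1,0,0,0.15,0,0,0],[1,0,0,0.15,0,0,0]]'
```

```text
clock: 7.85
position: [0.5457, -0.0024, 0.208]
ee_rot: [[-1.0, 0.011, 0.0], [0.011, 1.0, -0.0], [-0.0, -0.0, -1.0]]
contact_force: [-1.1, -0.5, 2.2]
width: 0.429
finger_force: 40.0
```

Contact is beginning, 2.2 N up against about −1 N hanging. I'll go down 0.5 mm more.

```bash
python3 -m creep '[[1,0,0,0.03,0,0,0],[1,0,0,0.06,0,0,0],[1,0,0,0.06,0,0,0]]'
```

```text
clock: 8.1
position: [0.5457, -0.0024, 0.2079]
ee_rot: [[-1.0, 0.011, 0.0], [0.011, 1.0, -0.0], [-0.0, -0.0, -1.0]]
contact_force: [-1.9, 0.5, 6.6]
width: 0.43
finger_force: 40.1
```

It's resting. Open gently.

```bash
python3 -m creep '[[0.5,0,0,0,0,0,0],[0.45,0,0,0,0,0,0],[0.4,0,0,0,0,0,0],[0.35,0,0,0,0,0,0],[0.3,0,0,0,0,0,0],[0.25,0,0,0,0,0,0],[0.2,0,0,0,0,0,0],[0.15,0,0,0,0,0,0],[0.15,0,0,0,0,0,0],[0.15,0,0,0,0,0,0],[0.15,0,0,0,0,0,0]]' 10
```

```text
clock: 9.02
position: [0.5457, -0.0024, 0.2071]
ee_rot: [[-1.0, 0.011, -0.0], [0.011, 1.0, 0.0], [0.0, 0.0, -1.0]]
contact_force: [1.3, -0.2, 0.8]
width: 0.85
finger_force: 0.0
```

```bash
python3 -m creep '[[0.15,0,0,-0.5,0,0,0],[0.15,0,0,-1.5,0,0,0],[0.15,0,0,-3,0,0,0],[0.15,0,0,-5,0,0,0],[0.15,0,0,-8,0,0,0],[0.15,0,0,-11,0,0,0],[0.15,0,0,-14,0,0,0],[0.15,0,0,-15,0,0,0],[0.15,0,0,-15,0,0,0],[0.15,0,0,-15,0,0,0]]'
python3 - <<'E'
from h import *
a=viewer.read_camera("wrist");b=viewer.read_camera("side")[130:310,270:450]
t=viewer.read_camera("top")
for ar,ct,m in blobs(mask(t,(100,120,40),(125,255,255)),300):
    h=cv2.convexHull(np.argwhere(m)[:,::-1].astype(np.int32))[:,0]; print(cv2.minAreaRect((plane(h,.06,cam("top"))[:,:2]*1000).astype(np.float32)))
cv2.imwrite("pics/end.png",np.hstack([cv2.resize(a,(480,300)),cv2.resize(b,(300,300))]))
E
```

```text
clock: 9.85
position: [0.5454, -0.0024, 0.3573]
ee_rot: [[-1.0, 0.011, 0.001], [0.011, 1.0, -0.0], [-0.001, -0.0, -1.0]]
contact_force: [-1.5, 0.4, -0.9]
width: 0.847
finger_force: 0.0
((468.58154296875, -288.1463623046875), (131.96026611328125, 123.35017395019531), 14.60237979888916)
```

View pics/end.png

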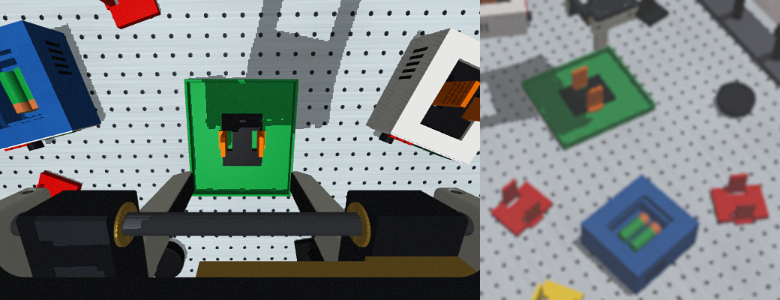

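The cover lies flat with its tabs up in the tray, at (242,140) in the left half. The blue timer still stands where it was, within 2 mm, and the gripper is clear of everything.

```bash
python3 -c "
from workcell import r
print(r.hand_in())"
```

```text
the job is handed in; nothing more can be done
None
```

I took the blue timer's battery cover off and set it down flat, tabs up, in the green tray, left the blue timer standing in place, didn't touch the white timer, and handed the job in at about 10 s.

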